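# Click the blade cassette into the slicer

### The job

Take the blade cassette off the cutting board, lay it flat on the open end of the slicer's bed with its nose towards the drive housing, and slide it in under the lips until the sprung pawl has clicked into the notch in its side and keeps it from coming back out. Feel for it and push gently, never with more than about 15 N, and leave the jar, spray bottle and bowl where they stand; let go at the end.

Things in the scene. Friction and masses are not known exactly. Their poses are not given: they have to be found in the camera images.
- cassette: Loose white plastic blade cassette, about 0.16 kg: flat plate 90 (x) by 70 (y) by 10 mm thick with an upright black grip. Origin: centre of the underside; z up, +x to the nose (front edge at x = +45 mm). Starts flat on the 12 mm green board, right way up.
- notch (a point): Front end of the notch in the cassette's left (+y) side: cassette x = +30 mm, y = +35 mm, at the underside. The notch is 11 mm deep and runs from x = -6 to +30 mm; the pawl catches behind the solid 15 mm in front of it.
- grip (a point): Top centre of the black grip: cassette x = -20 mm, y = 0, 51 mm above the plate's underside (so above the board or bed it lies on). The grip is a block 16 mm (x) by 34 mm (y), standing 41 mm high on the plate; it can be gripped across either way. With the TCP 7 mm below this point the fingertips clear everything on the bed.
- slicer: Vegetable slicer, fixed. Origin on the table, under the slot's middle line; +x is the way the cassette is pushed, to the white drive housing (from x = +150 mm, 90 mm high). Its flat bed is 35 mm above the table, 130 mm wide, from x = -170 to +150 mm. What stands on the bed is at most 17 mm high.
- bed (a point): Middle of the open end of the bed, on its top face: slicer x = -115 mm, y = 0, z = 35 mm. With the cassette's origin here and its x axis along the slicer's, it lies free on the bed, its nose just inside the flared mouth.
- slot (a point): Start of the slot, on the bed: slicer x = -43 mm, y = 0, z = 35 mm. The flared mouth narrows from 97 mm wide at slicer x = -76 mm to the slot, 73 mm wide, centred on y = 0. From slicer x = -30 mm a lip overhangs each edge of the slot, 12.5 mm above the bed, 61 mm open between them for the grip: the cassette can only go in along the slot.
- pawl (a joint): Angle of the sprung pawl (47 mm steel arm, round nose, on a vertical hinge left of the slot), rad. 0 = sprung into the slot; the cassette's side holds it out at 0.13 to 0.25 in passing (1 to 4 N of push in all); it snaps back to 0 at the click. It sits with the ejector on a catch clamped at an unreported place: the click comes with the cassette's origin at slicer x = +6 to +54 mm.
- ejector (a joint): Travel of the sprung brass ejector pin at the slot's end, m. 0 = out; the nose drives it in, 2500 N/m, from 3 to 4 mm before the click (there 7 to 9 N of spring, 8 to 12 N of push in all, rising past it). Let go after the click, the cassette springs back 1 to 3 mm onto the pawl, the pin staying in by 1 to 2 mm; without the click it returns to 0. 6.5 mm (16 N of spring) is too hard.
- jar: Bystander: closed glass jar, 64 mm wide, 90 mm high. Origin: centre of its underside.
- spray: Bystander: white spray bottle, 76 mm wide, 212 mm high. Origin: centre of its underside.
- tub: Bystander: steel bowl, 110 mm wide, 60 mm high. Origin: centre of its underside.
Things that resemble listed ones, but are neither listed nor needed, are in the scene too. What is shaped like the cassette but yellow is not meant.

How it is judged:
By the outcome, as a careful person would: the job done as asked, in the order asked, and still so for the second after the job is handed in, with the robot touching nothing.
It also fails if it takes over 61 s, if anything falls off the work surface, if the arm or the gripper's body presses on something with over 40 N, if the wrist force passes 120 N, or if a joint passes its speed limit or range.

### The arm

A 6-joint arm with a two-finger parallel gripper is mounted at the origin on the work surface. World frame = base frame: x ahead of the robot, y to its left, z up, the work surface at z = 0. Lengths are in mm, angles in rad, forces in N, time in s.
With the tool pointing down it reaches from about 350 to 775 mm from the base axis. Payload 7.3 kg.
Tool frame: the origin (TCP) lies between the finger pads, 19 mm behind the fingertips; this is the grasp point; z points along the fingers, y is the line along which they close (so a half turn about z gives the same grasp; the last joint's range is limited). The gripper opens to 92 mm and grips with 3 to 60 N. Pads are 19 mm wide; open, the fingers measure 130 mm over their backs; the gripper's body (75 mm by 190 mm) begins 47 mm behind the grasp point.
Start: joints at [1.133, 0.342, 1.524, -0, 1.275, -0.146], TCP at [151.014, 502.83, 245.541] pointing down, gripper open.
Joint ranges: [-2.53, 2.53], [-0.77, 2.02], [0.04, 2.7], [-1, 4.14], [0.28, 2.66], [-3.11, 3.11]. Speed limits (rad/s): [2.57, 2.57, 3.14, 3.14, 3.14, 3.14].

### API

Orientations are given as [roll, pitch, yaw] about the fixed x, y, z axes, in that order (R = Rz(yaw) Ry(pitch) Rx(roll)).
In Python, from plant import bot gives the robot as it stands.
- The arm moves only by the tool jog_arm, never from a script. Its argument "targets" is a list of rows, each an object with "xyz": the shift along the tool's x, y, z as a fraction of full scale, a list of three; "spin": the turn about the tool's z as a fraction of full scale. In form: [{"xyz": [x, y, z], "spin": spin}, ...]. A call has exactly 10 rows; each row shifts and turns the commanded pose from where the row before left it, along the tool's axes as they then stand; what a row does not reach is not made up. Full scale, the value 1, is 80 mm for a shift and 0.1 rad for a turn. A row lasts 1/8 s, in which the tool goes at most 62.5 mm and 10.7 degrees, less where a joint would pass 70% of its speed; a pose out of reach is approached as far as the arm can. A call with a number of a shift or a turn outside -1 to 1 is refused whole. A call with a gripper value outside its range is refused whole. "gripper" is the opening in per cent of the stroke, from 0 (shut) to 100 (fully open), set as the call begins (left out, the last holds). The fingers move at their own pace and stop on an object; the grip force is fixed at half the most. Time passes only in rows, so rows that do not move let the fingers close, or fill a call up. It gives the time, the measured TCP pose, the force, the opening and the grip force at its end, in the units of the state.
- bot.get_obs(): the state, without advancing time (a new reading comes with each control period).
- bot.capture(name): name is "scene" or "top" or "wrist"; returns the picture (480x640x3 uint8, blue, green, red); there is no depth.
- bot.get_calibration(name): a dict with "vfov" (degrees; the focal length in pixels is half the picture's height over the tangent of half this angle, whatever the lens; pixels are square), "cx", "cy" (the principal point, pixels), "eye" and "rotation" of the camera in the world. Camera axes: x right, y down, z forward; pixel columns grow to the right and rows downward; lengths in mm; the calibration is good to about 2 mm. A picture is of the moment at which its call begins: read the wrist's pose just before it. get_calibration takes no time and is no camera call; for the wrist camera it gives the pose at the moment of the call.
- bot.close_job(): hands the job in; it is judged then, once.
The state is a dict: "time": time; "joint_positions": joint angles; "dq": joint speeds; "tau": joint torques, N m; "tool_pos": TCP position; "tcp_rot": TCP orientation; "contact_force": force on the tool from outside, world axes, zero at the start; "moment": the same for the moment, N m; "grip_width": finger opening in mm; "finger_force": force on a finger pad.
Only numpy, scipy, OpenCV 4.12 (cv2) and the standard library are available. Lean on these libraries where they do the work, as an engineer would, in place of code of your own. Each camera call takes 0.05 s, during which the arm holds its last target. There are 200 camera calls.

## Working session

There is one attempt and no reset: what is moved stays moved. The work goes in short steps, Python scripts to look and compute and a tool call to move; the robot and the scene stay as the last step left them, time stands still between calls to the robot, and variables do not carry over. Pictures are saved under pics/ and viewed, at most 10 in all, crops included, and the job is handed in when it is done.

Besides the shell and the picture viewer there is one more tool, called after "Call:" as name([rows], argument=value, ...), one row to a line, values as JSON. jog_arm: Moves the arm, as the interface text tells. Shift numbers are shares of 80 mm and turn numbers shares of 0.1 rad, none past 1 either way. Its arguments: {"type":"object","properties":{"targets":{"type":"array","items":{"type":"object","properties":{"xyz":{"type":"array","items":{"type":"number"}},"spin":{"type":"number"}}}},"gripper":{"type":"number"}},"required":["targets"]}

```bash
ls; mkdir -p pics
python3 - <<'E'
from plant import bot
import cv2
o=bot.get_obs();print(o)
for n in("scene","top"):
    c=bot.get_calibration(n);print(n,c)
    cv2.imwrite(f"pics/{n}0.png",bot.capture(n))
E
```

```text
pics
{'time': 0.0, 'joint_positions': array([ 1.13297572e+00,  3.42717988e-01,  1.52502508e+00, -1.62431272e-05,
        1.27542739e+00, -1.45991359e-01]), 'dq': array([-0.00051781,  0.0005923 , -0.00010706,  0.00087759,  0.00088443,
        0.00080582]), 'tau': array([-9.04145622e-05, -4.31248248e+01, -2.44221747e+01,  7.16794655e-02,
        5.61040943e-02, -1.67104563e-04]), 'tool_pos': array([150.85589321, 502.45033253, 244.84459955]), 'tcp_rot': array([-3.14002937e+00, -2.14161857e-04,  2.84976798e+00]), 'contact_force': array([ 0.24871459,  0.65435158, -0.74001518]), 'moment': array([ 0.03044728, -0.01778485, -0.00036462]), 'finger_force': 0.0, 'grip_width': 91.56435308963874}
scene {'vfov': 51.31766696021779, 'cx': 308.9412197043196, 'cy': 252.73066917050306, 'eye': array([1031.68096475,  450.25430003, 1060.99764354]), 'rotation': array([-2.55864769,  0.01488936,  2.32231975])}
top {'vfov': 49.02976049120461, 'cx': 316.8373238336324, 'cy': 231.11161006327612, 'eye': array([ 406.59962101,   -5.7198372 , 1306.25565611]), 'rotation': array([-3.01379616,  0.01486538, -1.5885331 ])}
```

View pics/scene0.png

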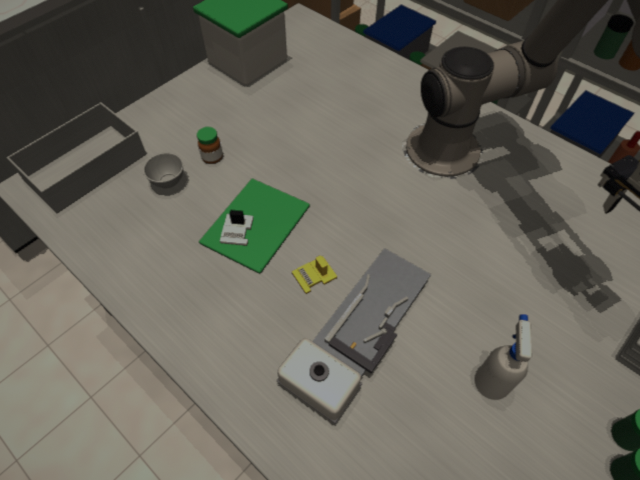

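View pics/top0.png

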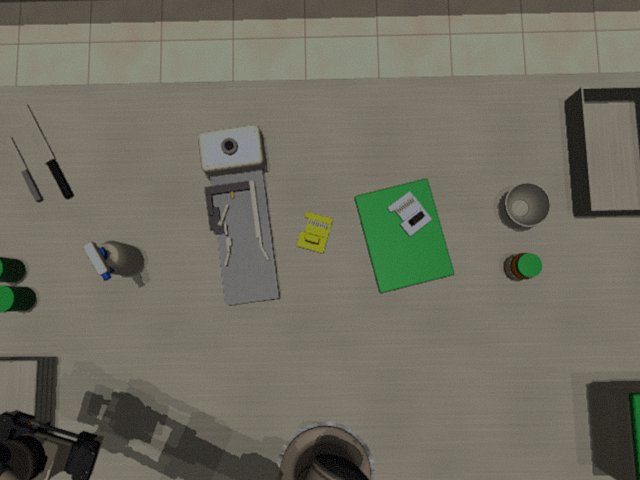

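White cassette on the green board: top (410,214), scene (237,228). The yellow lookalike on the bare table, top (316,233), is not meant. The slicer is at top (240,240) with its housing at (230,148), jar (523,266), bowl (526,205), spray (122,258). I'll take enlarged crops to confirm.

```bash
cat > h.py <<'E'
import numpy as np, cv2
from scipy.spatial.transform import Rotation as R
from plant import bot
def cam(n):
    c=bot.get_calibration(n); f=240/np.tan(np.radians(c["vfov"])/2)
    return f,c["cx"],c["cy"],np.array(c["eye"]),R.from_euler("xyz",c["rotation"]).as_matrix()
def ray(c,u,v):
    f,cx,cy,e,M=c; d=M@np.array([(u-cx)/f,(v-cy)/f,1]); return e,d/np.linalg.norm(d)
def onz(c,u,v,z):
    e,d=ray(c,u,v); return e+d*(z-e[2])/d[2]
def proj(c,p):
    f,cx,cy,e,M=c; q=M.T@(np.array(p)-e); return np.array([cx+f*q[0]/q[2],cy+f*q[1]/q[2]])
def tri(*rs):
    A=sum(np.eye(3)-np.outer(d,d) for e,d in rs); b=sum((np.eye(3)-np.outer(d,d))@e for e,d in rs)
    return np.linalg.solve(A,b)
E
python3 - <<'E'
import cv2,numpy as np
t=cv2.imread("pics/top0.png");s=cv2.imread("pics/scene0.png")
def cr(i,u,v,w,h,k): 
    return cv2.resize(i[v:v+h,u:u+w],None,fx=k,fy=k,interpolation=cv2.INTER_CUBIC)
a=cr(t,380,185,60,60,5);b=cr(s,205,195,60,60,5)   #300x300
c=cr(t,190,115,100,200,3)[:,:,:] #300x600
d=cr(s,270,240,170,185,2)
out=np.zeros((600,640+0,3),np.uint8)
out=np.zeros((600,800,3),np.uint8)
out[:300,:300]=a;out[300:,:300]=b;out[:,300:500]=cr(t,190,115,100,300,2)[:600];
cv2.imwrite("pics/cropA.png",out)
out=np.zeros((600,800,3),np.uint8)
out[:,:300]=c;out[:463,310:310+425]=cr(s,270,240,170,185,2.5)[:463,:425]
out=np.hstack([np.vstack([a,b])[:, :],out[:,:300]]);cv2.imwrite("pics/cropA.png",out)
E
```

```text
Traceback (most recent call last):
ValueError: could not broadcast input array from shape (462,425,3) into shape (463,425,3)
```

View pics/cropA.png

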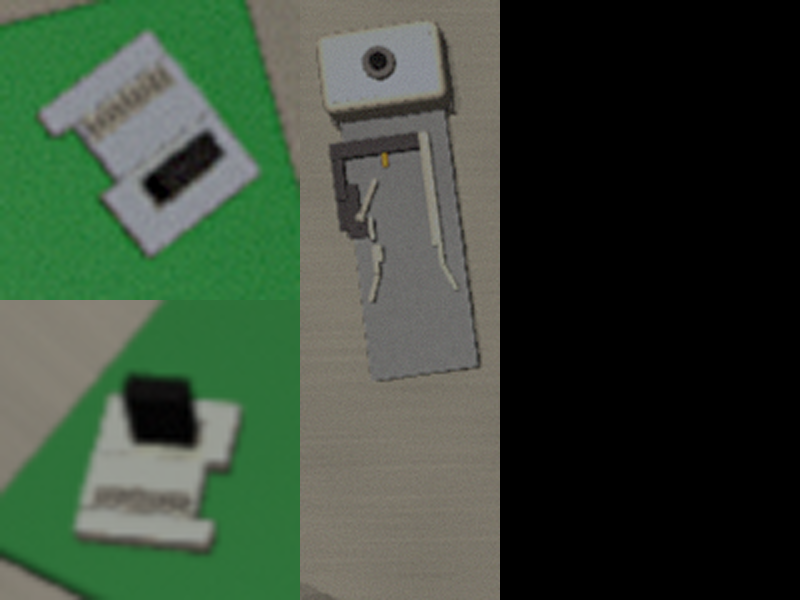

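The crops confirm the white cassette: notch on its left side, nose pointing up-left in top. Its top-view corners in the crop are (38,115), (150,30), (258,172), (150,255). Bed end corners are at crop (373,380) and (478,367). Now to compute the poses.

Run:
```python
from h import *
np.set_printoptions(precision=1,suppress=True)
T=cam("top");S=cam("scene")
a=lambda x,y:(380+x/5-.4,185+y/5-.4)
b=lambda x,y:(205+x/5-.4,195+(y-300)/5-.4)
# corners nl,nr,rr,rl
tc=[a(38,115),a(150,30),a(260,172),a(150,256)]
sc=[b(212,537),b(77,527),b(107,397),b(241,404)]
P=np.array([onz(T,*p,22) for p in tc]);Q=np.array([onz(S,*p,22) for p in sc])
for n,X in(("top",P),("scene",Q)):
    d=(X[0]+X[1]-X[2]-X[3])[:2]; print(n,X[:,:2],"ctr",X.mean(0),"yaw",np.arctan2(d[1],d[0]),"len",np.linalg.norm(d)/2)
print("tri",[tri(ray(T,*t),ray(S,*s)) for t,s in zip(tc,sc)])
print("grip top",onz(T,*a(185,165),63),onz(S,*b(158,378),63), tri(ray(T,*a(185,164)),ray(S,*b(158,380))))
c=lambda x,y:(190+(x-300)/2-.25,115+y/2-.25)
for n,p in dict(rl=(373,380),rr=(478,367),fr=(448,130),ml=(363,290),mouthR=(457,288),mouthL=(373,300),slotR=(437,245),lipRend=(423,133),pin=(385,160)).items(): print(n,onz(T,*c(*p),35)[:2])
# scene bed corners
for n,p in dict(rl=(431,276),rr=(386,250)).items(): print("scene",n,onz(S,*p,35)[:2])
print("tri bed corners",tri(ray(T,*c(373,380)),ray(S,431,276)),tri(ray(T,*c(478,367)),ray(S,386,250)))
```

```text
top [[ 627.1 -164.4]
 [ 668.7 -221.3]
 [ 596.4 -272.4]
 [ 555.9 -216.7]] ctr [ 612.  -218.7   22. ] yaw 0.6250652112921319 len 88.41471445091707
scene [[ 623.8 -166.8]
 [ 666.1 -222.1]
 [ 599.9 -273.4]
 [ 555.4 -217.7]] ctr [ 611.3 -220.    22. ] yaw 0.6500839323331109 len 84.49518122210029
tri [array([ 626.1, -163.6,   27.5]), array([ 667.6, -220.3,   25.5]), array([ 597.9, -274.2,   18.9]), array([ 555.9, -216.7,   23.3])]
grip top [ 594.5 -228.4   63. ] [ 591.3 -234.8   63. ] [ 594.6 -228.    70. ]
rl [396.5 230.7]
rr [409.7 104.5]
fr [700.8 139.1]
ml [504.8 243.3]
mouthR [505.1 129.2]
mouthL [492.5 231.1]
slotR [558.  153.3]
lipRend [697.6 170.1]
pin [664.7 217. ]
scene rl [400.1 236.3]
scene rr [413.7 111.6]
tri bed corners [395.7 233.5  26.4] [408.7 106.9  25. ]
```

```bash
cat >> h.py <<'E'
def wrap(a): return (a+np.pi)%(2*np.pi)-np.pi
def pose():
    o=bot.get_obs(); return np.array(o["tool_pos"]),o["tcp_rot"][2],o
def plan(goal,yaw,N,start=None):
    "N rows to world goal/yaw; returns rounded rows; tool assumed pointing down"
    p,y=start if start is not None else pose()[:2]; p=np.array(p,float); g=np.array(goal,float)
    for k in range(N):
        r=N-k; d=(g-p)/r; c,s=np.cos(y),np.sin(y)
        t=np.round(np.array([c*d[0]+s*d[1], s*d[0]-c*d[1], -d[2]])/80,3 if np.linalg.norm(d)<8 else 2)
        w=round(-wrap(yaw-y)/r/.1,2)
        x=t*80; p=p+np.array([c*x[0]+s*x[1], s*x[0]-c*x[1], -x[2]]); y-=w*.1
        print(list(map(float,t)),w)
    print("end",p.round(1),round(y,4)); return p,y
E
python3 - <<'E'
from h import *
W=cam("wrist");p,y,o=pose();M=R.from_euler("xyz",o["tcp_rot"]).as_matrix()
print("cam in tool",M.T@(W[3]-p),"\n",(M.T@W[4]).round(3),"f",W[0])
plan([595,-231,245],2.206,20)
E
```

```text
cam in tool [  84.09275768   -0.72681064 -139.79453574] 
 [[ 0.    -0.951 -0.31 ]
 [ 1.    -0.     0.001]
 [-0.001 -0.31   0.951]] f 366.1335410009271
[-0.4, -0.36, -0.0] 0.32
[-0.41, -0.35, -0.0] 0.32
[-0.42, -0.33, -0.0] 0.32
[-0.43, -0.32, -0.0] 0.32
[-0.44, -0.31, -0.0] 0.32
[-0.45, -0.29, -0.0] 0.32
[-0.46, -0.28, -0.0] 0.32
[-0.47, -0.26, -0.0] 0.32
[-0.48, -0.25, -0.0] 0.32
[-0.48, -0.23, -0.0] 0.32
[-0.49, -0.22, -0.0] 0.32
[-0.5, -0.2, -0.0] 0.32
[-0.5, -0.18, -0.0] 0.32
[-0.51, -0.17, -0.0] 0.33
[-0.51, -0.15, -0.0] 0.32
[-0.52, -0.13, -0.0] 0.33
[-0.52, -0.12, -0.0] 0.32
[-0.53, -0.1, -0.0] 0.33
[-0.53, -0.08, -0.0] 0.32
[-0.52, -0.07, -0.0] 0.33
end [ 594.6 -231.   244.9] 2.2058
```

Run:
```python
from h import *
plan([480,190,260],2.206,10)
```

```text
[-0.51, -0.26, -0.02] 0.64
[-0.52, -0.22, -0.02] 0.64
[-0.53, -0.19, -0.02] 0.64
[-0.55, -0.15, -0.02] 0.65
[-0.55, -0.12, -0.02] 0.64
[-0.56, -0.08, -0.02] 0.65
[-0.57, -0.05, -0.02] 0.64
[-0.57, -0.01, -0.02] 0.65
[-0.57, 0.03, -0.01] 0.64
[-0.56, 0.06, -0.02] 0.65
end [480.1 189.9 260.1] 2.2058
```

Call:
jog_arm([
  {"xyz":[-0.3,-0.15,-0.5],"spin":0.64},
  {"xyz":[-0.52,-0.22,-0.3],"spin":0.64},
  {"xyz":[-0.53,-0.19,0],"spin":0.64},
  {"xyz":[-0.55,-0.15,0],"spin":0.65},
  {"xyz":[-0.55,-0.12,0],"spin":0.64},
  {"xyz":[-0.56,-0.08,0],"spin":0.65},
  {"xyz":[-0.57,-0.05,0],"spin":0.64},
  {"xyz":[-0.57,-0.01,0],"spin":0.65},
  {"xyz":[-0.57,0.03,0],"spin":0.64},
  {"xyz":[-0.56,0.06,0.4],"spin":0.65},
])

```text
time: 1.35
tool_pos: [468.8, 202.6, 278.8]
tcp_rot: [3.137, 0.002, 2.204]
contact_force: [0.1, 0.0, 0.7]
grip_width: 92.1
finger_force: 0.0
```

Run:
```python
from h import *
import pickle
p,y,o=pose();print(o["time"],p,o["tcp_rot"],abs(o["dq"]).max())
W=cam("wrist");i=bot.capture("wrist");p,y,o=pose();print(p,y);W2=cam("wrist");print(W[3],W2[3])
pickle.dump(W,open("w1.pkl","wb"))
cv2.imwrite("pics/w1.png",i)
plan([595,-231,245],2.206,9)
```

```text
1.35 [468.79698473 202.63842478 278.83723249] [3.13685986e+00 1.66467408e-03 2.20354356e+00] 0.6310811790005433
[469.83219078 198.54637141 272.89169338] 2.198258290303267
[418.24252423 269.61214801 418.50323307] [420.64037463 266.47728116 412.57571653]
[-0.59, -0.21, 0.04] -0.01
[-0.58, -0.21, 0.04] -0.01
[-0.58, -0.21, 0.04] -0.01
[-0.59, -0.21, 0.04] -0.01
[-0.58, -0.21, 0.04] -0.01
[-0.58, -0.21, 0.04] -0.01
[-0.59, -0.22, 0.04] -0.01
[-0.58, -0.21, 0.03] -0.0
[-0.59, -0.22, 0.04] -0.01
end [ 594.9 -231.3  244.9] 2.2063
```

View pics/w1.png

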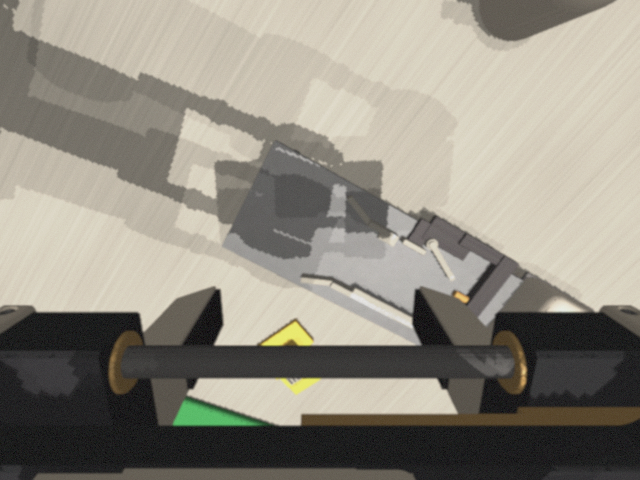

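The wrist picture shows the bed's open end with corners at about (275,141) left and (224,238) right. The slot is at right, the pawl arm at (438,258) and the brass pin at (461,296). Now I'll move over the cassette.

Call:
jog_arm([
  {"xyz":[-0.59,-0.21,0.04],"spin":0},
  {"xyz":[-0.58,-0.21,0.04],"spin":0},
  {"xyz":[-0.58,-0.21,0.04],"spin":0},
  {"xyz":[-0.59,-0.21,0.04],"spin":0},
  {"xyz":[-0.58,-0.21,0.04],"spin":0},
  {"xyz":[-0.58,-0.21,0.04],"spin":0},
  {"xyz":[-0.59,-0.22,0.04],"spin":0},
  {"xyz":[-0.58,-0.21,0.04],"spin":0},
  {"xyz":[-0.58,-0.21,0.04],"spin":0},
  {"xyz":[0,0,0],"spin":0},
])

```text
time: 2.65
tool_pos: [593.2, -227.8, 246.8]
tcp_rot: [-3.14, -0.002, 2.202]
contact_force: [-0.0, 0.3, -0.1]
grip_width: 92.1
finger_force: 0.0
```

Run:
```python
from h import *
import pickle
np.set_printoptions(precision=1,suppress=True)
W1=pickle.load(open("w1.pkl","rb"))
for q in((275,141),(224,238),(461,296)): print("w1",onz(W1,*q,35)[:2])
p,y,o=pose();print(o["time"],p,o["tcp_rot"],abs(o["dq"]).max())
W=cam("wrist");i=bot.capture("wrist");p,y,o=pose();print(p,y)
pickle.dump(W,open("w2.pkl","wb"))
cv2.imwrite("pics/w2.png",i)
```

```text
w1 [396.5 230.8]
w1 [409.2 112.8]
w1 [668.4 214.6]
2.65 [ 593.2 -227.8  246.8] [-3.1 -0.   2.2] 0.05235488466488662
[ 593.1 -225.8  247.3] 2.2035519047095136
```

View pics/w2.png

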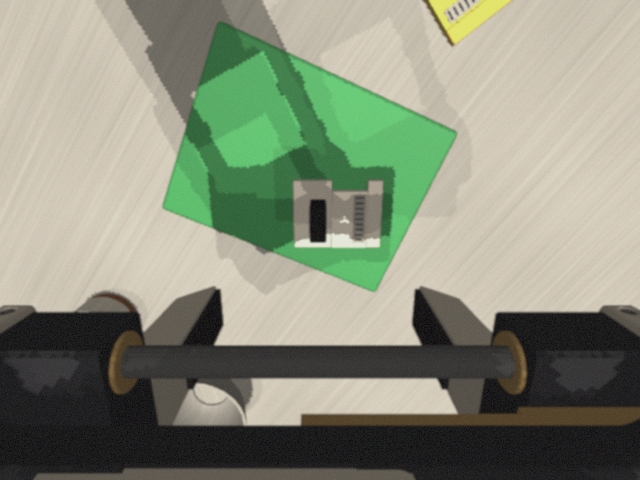

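The wrist view shows the cassette with its nose to the right: plate corners (294,181), (383,181), (380,247), (295,247), grip top centre about (318,221), and square to the tool.

Run:
```python
from h import *
import pickle
np.set_printoptions(precision=1,suppress=True)
W=pickle.load(open("w2.pkl","rb"));T=cam("top")
Q=np.array([onz(W,*q,22)[:2] for q in((294,181),(383,181),(381,247),(295,247))]);print(Q,Q.mean(0))
f=Q[1]+Q[2]-Q[0]-Q[3];l=Q[0]+Q[1]-Q[2]-Q[3];print(np.arctan2(f[1],f[0]),np.arctan2(-l[0],l[1]),np.hypot(*f)/2,np.hypot(*l)/2)
print("grip",onz(W,318,221,63), tri(ray(W,318,221),ray(T,380+184/5,185+164/5)))
a=lambda x,y:(380+x/5-.4,185+y/5-.4)
for q,t in zip(((294,181),(383,181),(381,247),(295,247)),[a(150,256),a(38,115),a(150,30),a(260,172)]): print("tri",tri(ray(W,*q),ray(T,*t)))
```

```text
[[ 557.2 -218.5]
 [ 628.6 -166.3]
 [ 670.9 -221.2]
 [ 597.9 -274.6]] [ 613.6 -220.1]
0.63146248982681 0.6416320627035353 89.4659862192448 69.27534383036055
grip [ 594.3 -228.9   63. ] [ 593.7 -228.4   65.6]
tri [ 557.9 -220.5    4.3]
tri [ 629.3 -165.8   14.6]
tri [ 665.5 -218.6   37.4]
tri [ 594.1 -268.1   42.7]
```

Run:
```python
from h import *
print(pose()[:2]); plan([595.5,-230.5,56],2.206,7,([593.1,-226.8,247],2.203))
```

```text
(array([ 593.05367749, -225.80875833,  247.29161696]), np.float64(2.2035519047095136))
[-0.01, -0.0, 0.34] -0.0
[-0.01, -0.0, 0.34] -0.01
[-0.01, -0.0, 0.34] -0.0
[-0.01, -0.0, 0.34] -0.01
[-0.01, -0.0, 0.34] -0.0
[-0.0, -0.0, 0.34] -0.01
[-0.01, -0.0, 0.35] -0.0
end [ 595.9 -230.7   55.8] 2.206
```

Call:
jog_arm([
  {"xyz":[-0.01,0,0.34],"spin":0},
  {"xyz":[-0.01,0,0.34],"spin":0},
  {"xyz":[-0.01,0,0.34],"spin":0},
  {"xyz":[-0.01,0,0.34],"spin":0},
  {"xyz":[-0.01,0,0.34],"spin":0},
  {"xyz":[0,0,0.34],"spin":0},
  {"xyz":[0,0,0.3],"spin":0},
  {"xyz":[0,0,0],"spin":0},
  {"xyz":[0,0,0],"spin":0},
  {"xyz":[0,0,0],"spin":0},
])

```text
time: 3.95
tool_pos: [596.6, -228.0, 63.0]
tcp_rot: [3.14, 0.002, 2.206]
contact_force: [-0.1, 0.3, 0.1]
grip_width: 91.8
finger_force: 0.0
```

Run:
```python
from h import *
for k in range(3):
    p,y,o=pose();print(o["time"],p,o["tcp_rot"],o["contact_force"]);bot.capture("top")
i=bot.capture("wrist");cv2.imwrite("pics/w3.png",i)
```

```text
3.95 [ 596.57148345 -227.98785732   63.02697805] [3.14043973e+00 2.09001363e-03 2.20616988e+00] [-0.0651927   0.29144477  0.08298879]
4.0 [ 596.44094744 -228.06256437   62.84640063] [3.14054802e+00 1.83879867e-03 2.20600375e+00] [-0.80387007  0.63061417  0.2226986 ]
4.05 [ 596.30443369 -228.11474993   62.64434961] [3.14071965e+00 1.53230166e-03 2.20585889e+00] [-0.30178788 -0.43660036  0.90510537]
```

View pics/w3.png

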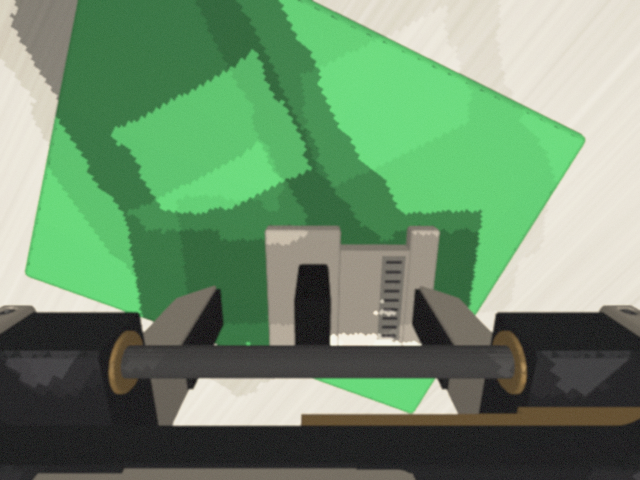

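The picture shows the grip between the open jaws: black top at (313,265) to about (313,345), pads at u≈215 and 420, so it is centred. I'll lower another 6 mm, then close.

Call:
jog_arm([
  {"xyz":[0,0,0.05],"spin":0},
  {"xyz":[0,0,0.03],"spin":0},
  {"xyz":[0,0,0],"spin":0},
  {"xyz":[0,0,0],"spin":0},
  {"xyz":[0,0,0],"spin":0},
  {"xyz":[0,0,0],"spin":0},
  {"xyz":[0,0,0],"spin":0},
  {"xyz":[0,0,0],"spin":0},
  {"xyz":[0,0,0],"spin":0},
  {"xyz":[0,0,0],"spin":0},
])

```text
time: 5.4
tool_pos: [595.8, -228.0, 55.1]
tcp_rot: [3.142, -0.0, 2.206]
contact_force: [-0.4, 0.3, 1.3]
grip_width: 91.7
finger_force: 0.0
```

Run:
```python
from h import *
np.set_printoptions(precision=2,suppress=True)
i=cv2.imread("pics/w3.png")
W=cam("wrist")
p,y,o=pose();print(p,y)
```

```text
[ 595.84 -227.98   55.11] 2.2058194322556424
```

Call:
jog_arm([
  {"xyz":[0,0,0],"spin":0},
  {"xyz":[0,0,0],"spin":0},
  {"xyz":[0,0,0],"spin":0},
  {"xyz":[0,0,0],"spin":0},
  {"xyz":[0,0,0],"spin":0},
  {"xyz":[0,0,0],"spin":0},
  {"xyz":[0,0,0],"spin":0},
  {"xyz":[0,0,0],"spin":0},
  {"xyz":[0,0,0],"spin":0},
  {"xyz":[0,0,0],"spin":0},
], gripper=0)

```text
time: 6.65
tool_pos: [595.8, -228.0, 55.1]
tcp_rot: [-3.142, -0.0, 2.206]
contact_force: [-1.4, 0.1, 0.4]
grip_width: 15.8
finger_force: 30.0
```

Run:
```python
from h import *
s=plan([595.8,-228,155],2.206,2)
plan([438,173,190],1.681,15,s)
```

```text
[0.0, 0.0, -0.62] -0.0
[0.0, 0.0, -0.63] -0.0
end [ 595.8 -228.   155.1] 2.2058
[0.35, 0.09, -0.03] 0.35
[0.35, 0.08, -0.03] 0.35
[0.35, 0.07, -0.03] 0.35
[0.35, 0.06, -0.03] 0.35
[0.36, 0.04, -0.03] 0.35
[0.36, 0.03, -0.03] 0.35
[0.36, 0.02, -0.03] 0.35
[0.36, 0.01, -0.03] 0.35
[0.36, -0.01, -0.03] 0.35
[0.36, -0.02, -0.03] 0.35
[0.36, -0.03, -0.03] 0.35
[0.35, -0.05, -0.03] 0.35
[0.35, -0.06, -0.03] 0.35
[0.35, -0.07, -0.02] 0.35
[0.35, -0.08, -0.03] 0.35
end [437.9 172.6 190.3] 1.6808
```

Call:
jog_arm([
  {"xyz":[0,0,-0.3],"spin":0},
  {"xyz":[0,0,-0.5],"spin":0},
  {"xyz":[0,0,-0.45],"spin":0},
  {"xyz":[0.35,0.09,-0.03],"spin":0.35},
  {"xyz":[0.35,0.08,-0.03],"spin":0.35},
  {"xyz":[0.35,0.07,-0.03],"spin":0.35},
  {"xyz":[0.35,0.06,-0.03],"spin":0.35},
  {"xyz":[0.36,0.04,-0.03],"spin":0.35},
  {"xyz":[0.36,0.03,-0.03],"spin":0.35},
  {"xyz":[0.36,0.02,-0.03],"spin":0.35},
])

```text
time: 7.9
tool_pos: [521.7, -39.6, 171.8]
tcp_rot: [-3.141, -0.0, 1.96]
contact_force: [-0.1, -0.1, -1.8]
grip_width: 15.8
finger_force: 30.0
```

Call:
jog_arm([
  {"xyz":[0.36,0.01,-0.03],"spin":0.35},
  {"xyz":[0.36,-0.01,-0.03],"spin":0.35},
  {"xyz":[0.36,-0.02,-0.03],"spin":0.35},
  {"xyz":[0.36,-0.03,-0.03],"spin":0.35},
  {"xyz":[0.35,-0.05,-0.03],"spin":0.35},
  {"xyz":[0.35,-0.06,-0.03],"spin":0.35},
  {"xyz":[0.35,-0.07,-0.02],"spin":0.35},
  {"xyz":[0.35,-0.08,-0.03],"spin":0.35},
  {"xyz":[0,0,0],"spin":0},
  {"xyz":[0,0,0],"spin":0},
])

```text
time: 9.15
tool_pos: [438.1, 172.4, 190.2]
tcp_rot: [3.142, 0.0, 1.682]
contact_force: [0.1, 0.1, -1.5]
grip_width: 15.9
finger_force: 30.0
```

Run:
```python
from h import *
import pickle
p,y,o=pose();print(o["time"],p,o["tcp_rot"],o["grip_width"],abs(o["dq"]).max())
W=cam("wrist");i=bot.capture("wrist")
pickle.dump((W,p,y),open("w4.pkl","wb"))
cv2.imwrite("pics/w4full.png",i)
cv2.imwrite("pics/w4.png",cv2.resize(i[50:],(800,538),interpolation=cv2.INTER_CUBIC))
```

```text
9.15 [438.05471164 172.37968803 190.23299441] [3.14158976e+00 2.00062327e-04 1.68158499e+00] 15.937718462860122 0.015018159208327672
```

View pics/w4.png

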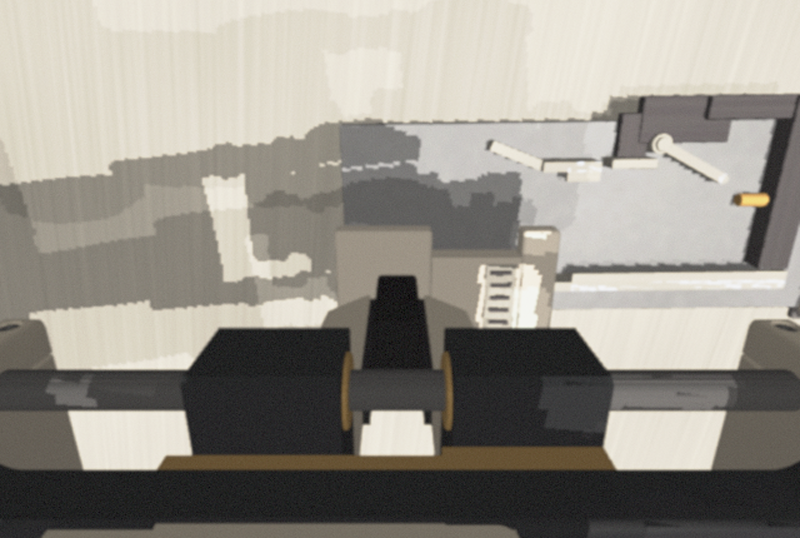

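Held cassette: rear-left corner (336,228), nose-left corner (558,226) in the crop. Bed: left-rear corner (342,124), left edge to (615,120), right edge about (560,309) to (740,306), pin (752,200), pawl hinge (660,143). Next I'll fit the offsets.

```bash
python3 - <<'E'
from h import *
import pickle
np.set_printoptions(precision=2,suppress=True)
W,p,y=pickle.load(open("w4.pkl","rb"))
g=lambda u,v:(u/1.25-.1,v/1.25+50-.1)
def tl(q): # tool frame x(left),y(fwd)
    d=q[:2]-p[:2];c,s=np.cos(y),np.sin(y);return np.array([c*d[0]+s*d[1],s*d[0]-c*d[1]])
for n,q,z in [("bed rl",(342,124),35),("bed L",(615,120.5),35),("bedR1",(565,309),35),("bedR2",(740,306),35),("rear2",(344,226),35),
  ("pin tip",(734,200),40),("pin base",(768,199),40),("lipR inner1",(572,274),50),("lipR inner2",(787,271),50),("wallL in",(600,180),35),("mouth L tip",(490,143),50)]:
    P=onz(W,*g(*q),z); print(n,P[:2],"tool",tl(P))
z=p[2]-55.1+22
for n,q in (("rl",(336,228)),("rl2",(432,228)),("nl",(521,227.5)),("nl2",(558,227))): print("cas",n,tl(onz(W,*g(*q),z)))
E
python3 - <<'E'
import cv2
i=cv2.imread("pics/w4full.png")
cv2.imwrite("pics/w4b.png",cv2.resize(i[110:310,380:640],(780,600),interpolation=cv2.INTER_CUBIC))
E
```

```text
bed rl [397.11 232.01] tool [ 63.79 -34.1 ]
bed L [566.58 253.01] tool [ 65.92 136.65]
bedR1 [564.65 121.65] tool [-64.41 120.21]
bedR2 [688.01 137.69] tool [-62.11 244.59]
rear2 [403.37 165.77] tool [ -2.73 -35.2 ]
pin tip [653.85 212.72] tool [ 16.23 218.93]
pin base [675.55 215.8 ] tool [ 16.89 240.84]
lipR inner1 [556.61 154.02] tool [-31.36 115.8 ]
lipR inner2 [696.94 171.72] tool [-29.28 257.22]
wallL in [566.53 215.24] tool [ 28.39 132.43]
mouth L tip [488.1  231.96] tool [53.68 56.33]
cas rl [ 32.15 -23.89]
cas rl2 [32.14 13.93]
cas nl [32.34 48.99]
cas nl2 [32.54 63.55]
```

View pics/w4b.png

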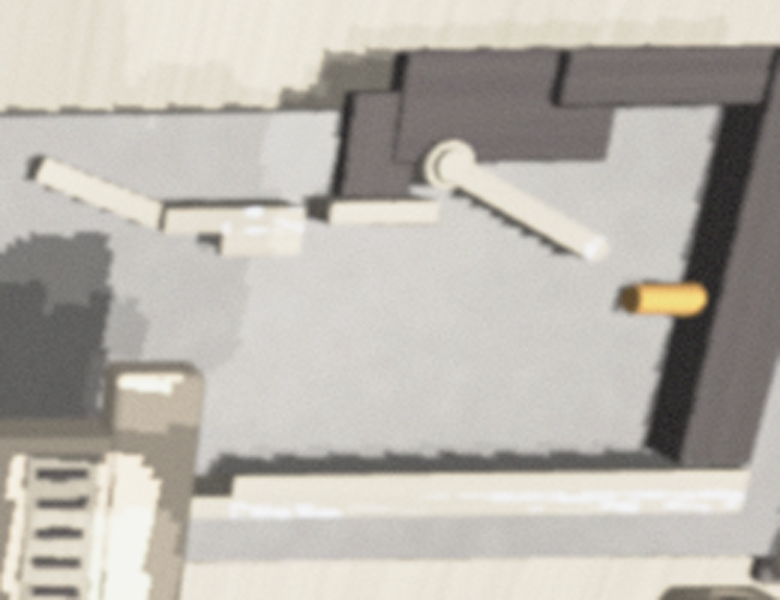

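Run:
```python
from h import *
import pickle
np.set_printoptions(precision=2,suppress=True)
W,p,y=pickle.load(open("w4.pkl","rb"))
sy=0.1255; ex=np.array([np.cos(sy),np.sin(sy)]); ey=np.array([-ex[1],ex[0]])
c,s=np.cos(y),np.sin(y)
tw=lambda x,f:p[:2]+x*np.array([c,s])+f*np.array([s,-c])
mid=tw(.5,136.65); rear=tw(-1.9,-35.0)
O=rear+170*ex; O=O+ey*((mid-O)@ey); print("origin",O)
h=lambda u,v:(380+u/3-.3,110+v/3-.3)
sl=lambda q:np.array([(q[:2]-O)@ex,(q[:2]-O)@ey])
for n,q,zs in [("pin tip",(620,298),(40,45)),("pawl tip",(602,248),(40,45,50)),("hinge",(450,160),(45,52)),("lipL in",(437,222),(52,)),("lipL in",(330,224),(52,)),("lipR",(300,476),(47.5,52)),("lipR2",(745,471),(47.5,52)),("lipR start",(232,480),(52,)),("endwall bottom",(655,450),(35,)),("mouthL tip",(35,175),(35,52))]:
    for z in zs: print(n,z,sl(onz(W,*h(*q),z)))
# target: cassette origin at slicer x=-115 ; tool yaw
ty=sy-0.0045+np.pi/2; C,S=np.cos(ty),np.sin(ty)
for sx in(-115,-120):
    co=O+sx*ex; t=co+3.1*np.array([C,S])-20*np.array([S,-C]); print("tcp",sx,t,ty)
t=O-118*ex+3.1*np.array([C,S])-20*np.array([S,-C])
plan([*t,84],ty,6)
np.savez("sl.npz",O=O,ex=ex,ey=ey)
```

```text
origin [572.16 187.78]
pin tip 40 [83.43 15.25]
pin tip 45 [79.68 16.45]
pawl tip 40 [75.74 28.97]
pawl tip 45 [72.12 29.94]
pawl tip 50 [68.51 30.9 ]
hinge 45 [28.61 53.21]
hinge 52 [24.61 53.99]
lipL in 52 [23.86 38.56]
lipL in 52 [-3.18 38.46]
lipR 47.5 [ -0.23 -32.21]
lipR 52 [ -2.36 -30.34]
lipR2 47.5 [122.85 -32.57]
lipR2 52 [118.76 -30.7 ]
lipR start 52 [-20.79 -31.24]
endwall bottom 35 [106.73 -30.87]
mouthL tip 35 [-75.15  49.79]
mouthL tip 52 [-78.53  51.82]
tcp -115 [437.83 174.04] 1.6917963267948966
tcp -120 [432.87 173.42] 1.6917963267948966
[0.0, -0.01, 0.22] -0.02
[0.0, -0.01, 0.22] -0.02
[0.01, -0.0, 0.22] -0.02
[0.0, -0.01, 0.22] -0.02
[0.01, -0.0, 0.22] -0.02
[0.0, -0.01, 0.23] -0.01
end [434.8 173.3  83.8] 1.6917
```

Call:
jog_arm([
  {"xyz":[0,-0.01,0.25],"spin":-0.05},
  {"xyz":[0,-0.01,0.3],"spin":-0.05},
  {"xyz":[0,-0.01,0.3],"spin":0},
  {"xyz":[0.01,0,0.3],"spin":0},
  {"xyz":[0.01,-0.01,0.15],"spin":0},
  {"xyz":[0,0,0.06],"spin":0},
  {"xyz":[0,0,0.025],"spin":0},
  {"xyz":[0,0,0],"spin":0},
  {"xyz":[0,0,0],"spin":0},
  {"xyz":[0,0,0],"spin":0},
])

```text
time: 10.45
tool_pos: [434.8, 173.9, 79.9]
tcp_rot: [3.141, -0.0, 1.691]
contact_force: [-0.5, 0.6, -0.8]
grip_width: 15.8
finger_force: 30.0
```

Call:
jog_arm([
  {"xyz":[0,0,0.01],"spin":0},
  {"xyz":[0,0,0.01],"spin":0},
  {"xyz":[0,0,0],"spin":0},
  {"xyz":[0,0,0],"spin":0},
  {"xyz":[0,0,0],"spin":0},
  {"xyz":[0,0,0],"spin":0},
  {"xyz":[0,0,0],"spin":0},
  {"xyz":[0,0,0],"spin":0},
  {"xyz":[0,0,0],"spin":0},
  {"xyz":[0,0,0],"spin":0},
])

```text
time: 11.7
tool_pos: [434.7, 173.9, 78.0]
tcp_rot: [3.141, -0.0, 1.691]
contact_force: [-1.2, -1.0, 5.2]
grip_width: 15.8
finger_force: 30.0
```

Run:
```python
from h import *
p,y,o=pose();print(p,y,o["contact_force"])
i=bot.capture("wrist");cv2.imwrite("pics/w5.png",i[100:400])
```

```text
[434.66596095 173.92259995  78.04574911] 1.6908162949554992 [-1.18084383 -0.98391342  5.18336871]
```

View pics/w5.png

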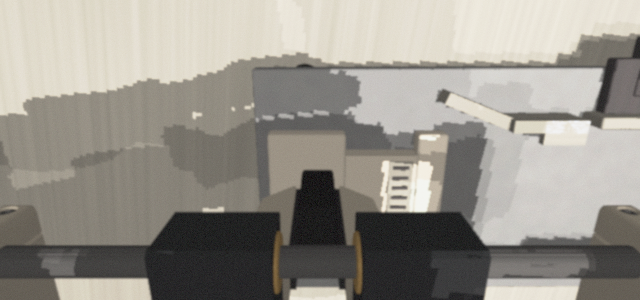

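The cassette rests on the bed (+5 N). The picture shows the plate's left edge at v≈131 (+100), nose at u≈447, and the slot's left lip block at (540–587, 120–143). Checking the alignment.

Run:
```python
from h import *
np.set_printoptions(precision=2,suppress=True)
z=np.load("sl.npz");O,ex,ey=z["O"],z["ex"],z["ey"];W=cam("wrist")
sl=lambda q:np.array([(q[:2]-O)@ex,(q[:2]-O)@ey])
for n,q,zz in [("plate rl",(268,132),45),("plate rl2",(344,131.5),45),("nose l",(418,132),45),("nose l2",(447,132),45),("bed L",(255,67),35),("bed L2",(600,66),35),("block in",(587,143),52),("wall in bottom",(530,128),52)]: print(n,sl(onz(W,q[0],q[1]+100,zz)))
p,y,o=pose();print("tcp",sl(p),y)
```

```text
plate rl [-162.17   35.93]
plate rl2 [-124.78   35.97]
nose l [-88.34  35.5 ]
nose l2 [-74.05  35.42]
bed L [-168.41   66.38]
bed L2 [ 1.52 65.92]
block in [-9.21 31.64]
wall in bottom [-37.74  39.25]
tcp [-138.11    3.46] 1.6908437354998942
```

Call:
jog_arm([
  {"xyz":[0,0,0],"spin":0},
  {"xyz":[0,0,0],"spin":-0.05},
  {"xyz":[0,0.05,0],"spin":0},
  {"xyz":[0,0.09,0],"spin":0},
  {"xyz":[0,0.09,0],"spin":0},
  {"xyz":[0,0.09,0],"spin":0},
  {"xyz":[0,0.09,0],"spin":0},
  {"xyz":[0,0.09,0],"spin":0},
  {"xyz":[0,0.09,0],"spin":0},
  {"xyz":[0,0.09,0],"spin":0},
], gripper=21)

```text
time: 13.0
tool_pos: [489.1, 180.7, 77.9]
tcp_rot: [3.142, -0.0, 1.696]
contact_force: [0.4, 0.6, 0.5]
grip_width: 19.3
finger_force: 0.2
```

```bash
cat >> h.py <<'E'
def st():
    z=np.load("sl.npz");O,ex,ey=z["O"],z["ex"],z["ey"];p,y,o=pose();F=o["contact_force"]
    x=(p[:2]-O)@ex
    print("t %.2f tcp x %.2f y %.2f z %.2f yaw %.4f | origin~ %.2f | Fx %.2f Fy %.2f Fz %.2f w %.1f ff %.1f"%(o["time"],x,(p[:2]-O)@ey,p[2],y,x-o["grip_width"]/2+28,F[:2]@ex,F[:2]@ey,F[2],o["grip_width"],o["finger_force"]))
E
python3 -c "from h import *;st()"
```

```text
t 13.00 tcp x -83.32 y 3.40 z 77.91 yaw 1.6958 | origin~ -64.99 | Fx 0.48 Fy 0.57 Fz 0.54 w 19.3 ff 0.2
```

Call:
jog_arm([
  {"xyz":[0,0.07,0],"spin":0},
  {"xyz":[0,0.07,0],"spin":0},
  {"xyz":[0,0.07,0],"spin":0},
  {"xyz":[0,0.07,0],"spin":0},
  {"xyz":[0,0.07,0],"spin":0},
  {"xyz":[0,0.07,0],"spin":0},
  {"xyz":[0,0.07,0],"spin":0},
  {"xyz":[0,0.07,0],"spin":0},
  {"xyz":[0,0.05,0],"spin":0},
  {"xyz":[0,0.03,0],"spin":0},
])

```text
time: 14.25
tool_pos: [539.6, 187.0, 77.9]
tcp_rot: [-3.142, -0.0, 1.696]
contact_force: [-1.3, -0.4, -0.5]
grip_width: 19.2
finger_force: 0.3
```

Run:
```python
from h import *
st();i=bot.capture("wrist");cv2.imwrite("pics/w6.png",cv2.resize(i[100:330,220:620],(800,460)))
```

```text
t 14.25 tcp x -32.37 y 3.35 z 77.89 yaw 1.6957 | origin~ -13.98 | Fx -1.29 Fy -0.19 Fz -0.47 w 19.2 ff 0.3
```

View pics/w6.png

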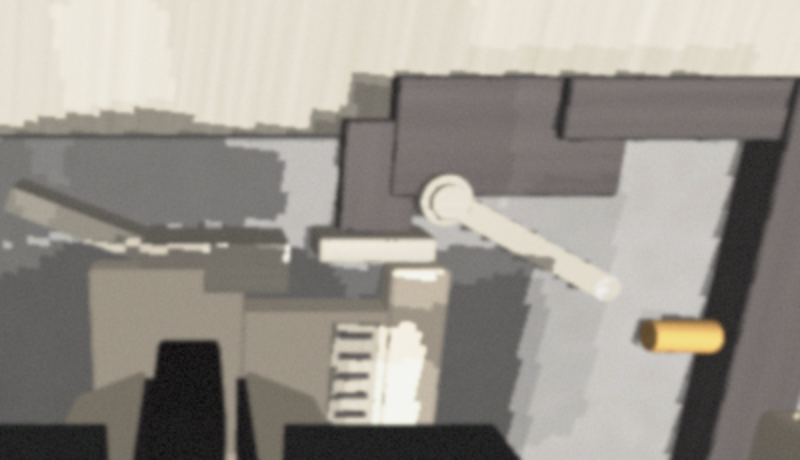

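The cassette is in the slot under the lips. Nose at crop u≈450, pin tip at u≈643, so contact is expected near origin x≈34. The pawl is still sprung in, tip at (610,287).

Call:
jog_arm([
  {"xyz":[0,0.05,0],"spin":0},
  {"xyz":[0,0.05,0],"spin":0},
  {"xyz":[0,0.05,0],"spin":0},
  {"xyz":[0,0.05,0],"spin":0},
  {"xyz":[0,0.05,0],"spin":0},
  {"xyz":[0,0.05,0],"spin":0},
  {"xyz":[0,0.05,0],"spin":0},
  {"xyz":[0,0.05,0],"spin":0},
  {"xyz":[0,0.03,0],"spin":0},
  {"xyz":[0,0.01,0],"spin":0},
])

```text
time: 15.55
tool_pos: [574.3, 191.4, 77.9]
tcp_rot: [-3.141, -0.0, 1.696]
contact_force: [-2.3, -0.6, 0.9]
grip_width: 19.2
finger_force: 1.0
```

Run:
```python
from h import *
st();i=bot.capture("wrist");st();cv2.imwrite("pics/w7.png",cv2.resize(i[100:330,220:620],(800,460)))
```

```text
t 15.55 tcp x 2.62 y 3.33 z 77.89 yaw 1.6958 | origin~ 21.02 | Fx -2.32 Fy -0.31 Fz 0.90 w 19.2 ff 1.0
t 15.60 tcp x 2.67 y 3.37 z 77.91 yaw 1.6958 | origin~ 21.07 | Fx -1.43 Fy -0.61 Fz -0.19 w 19.2 ff 0.6
```

View pics/w7.png

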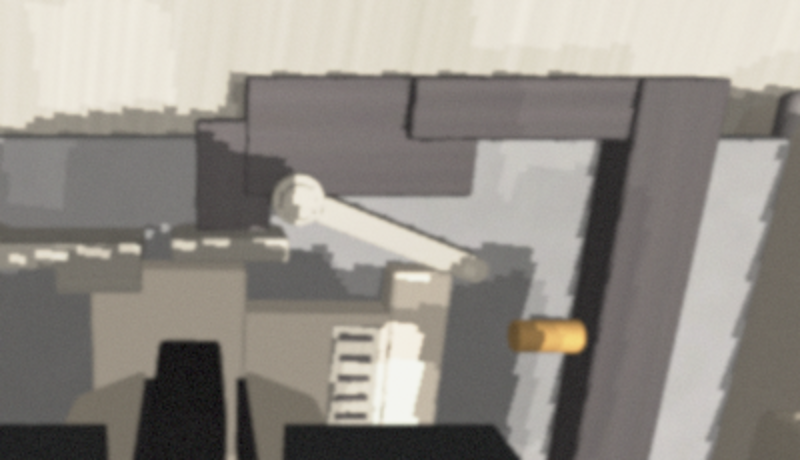

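The pawl is now pushed out by the plate's side (tip at (470,265)). The pin tip at u≈511 is about 15 mm ahead of the nose (450), so I'll continue gently.

Call:
jog_arm([
  {"xyz":[0,0.02,0],"spin":0},
  {"xyz":[0,0.02,0],"spin":0},
  {"xyz":[0,0.02,0],"spin":0},
  {"xyz":[0,0.02,0],"spin":0},
  {"xyz":[0,0.02,0],"spin":0},
  {"xyz":[0,0.02,0],"spin":0},
  {"xyz":[0,0.01,0],"spin":0},
  {"xyz":[0,0,0],"spin":0},
  {"xyz":[0,0,0],"spin":0},
  {"xyz":[0,0,0],"spin":0},
])

```text
time: 16.85
tool_pos: [584.8, 192.8, 78.0]
tcp_rot: [3.141, -0.0, 1.696]
contact_force: [0.2, 0.3, -0.1]
grip_width: 19.5
finger_force: 0.1
```

```bash
python3 -c "from h import *;st()"
```

```text
t 16.85 tcp x 13.20 y 3.37 z 78.01 yaw 1.6958 | origin~ 31.47 | Fx 0.23 Fy 0.31 Fz -0.05 w 19.5 ff 0.1
```

Call:
jog_arm([
  {"xyz":[0,0.01,0],"spin":0},
  {"xyz":[0,0.01,0],"spin":0},
  {"xyz":[0,0.01,0],"spin":0},
  {"xyz":[0,0,0],"spin":0},
  {"xyz":[0,0,0],"spin":0},
  {"xyz":[0,0,0],"spin":0},
  {"xyz":[0,0,0],"spin":0},
  {"xyz":[0,0,0],"spin":0},
  {"xyz":[0,0,0],"spin":0},
  {"xyz":[0,0,0],"spin":0},
])

```text
time: 18.1
tool_pos: [587.1, 193.0, 77.9]
tcp_rot: [3.141, -0.0, 1.696]
contact_force: [-0.3, -0.5, 0.2]
grip_width: 19.2
finger_force: 0.1
```

```bash
python3 -c "from h import *;st()"
```

```text
t 18.10 tcp x 15.51 y 3.36 z 77.92 yaw 1.6958 | origin~ 33.91 | Fx -0.34 Fy -0.46 Fz 0.20 w 19.2 ff 0.1
```

Call:
jog_arm([
  {"xyz":[0,0.01,0],"spin":0},
  {"xyz":[0,0.01,0],"spin":0},
  {"xyz":[0,0,0],"spin":0},
  {"xyz":[0,0,0],"spin":0},
  {"xyz":[0,0,0],"spin":0},
  {"xyz":[0,0,0],"spin":0},
  {"xyz":[0,0,0],"spin":0},
  {"xyz":[0,0,0],"spin":0},
  {"xyz":[0,0,0],"spin":0},
  {"xyz":[0,0,0],"spin":0},
])

```text
time: 19.35
tool_pos: [588.6, 193.2, 77.9]
tcp_rot: [3.142, -0.0, 1.696]
contact_force: [-0.0, -0.5, 0.9]
grip_width: 19.2
finger_force: 0.6
```

```bash
python3 -c "from h import *;st()"
```

```text
t 19.35 tcp x 17.03 y 3.33 z 77.93 yaw 1.6958 | origin~ 35.43 | Fx -0.10 Fy -0.45 Fz 0.94 w 19.2 ff 0.6
```

Call:
jog_arm([
  {"xyz":[0,0.01,0],"spin":0},
  {"xyz":[0,0.01,0],"spin":0},
  {"xyz":[0,0,0],"spin":0},
  {"xyz":[0,0,0],"spin":0},
  {"xyz":[0,0,0],"spin":0},
  {"xyz":[0,0,0],"spin":0},
  {"xyz":[0,0,0],"spin":0},
  {"xyz":[0,0,0],"spin":0},
  {"xyz":[0,0,0],"spin":0},
  {"xyz":[0,0,0],"spin":0},
])

```text
time: 20.6
tool_pos: [590.3, 193.4, 78.0]
tcp_rot: [3.141, -0.0, 1.696]
contact_force: [-0.4, -0.2, 0.6]
grip_width: 19.5
finger_force: 0.0
```

```bash
python3 -c "from h import *;st()"
```

```text
t 20.60 tcp x 18.68 y 3.35 z 77.98 yaw 1.6958 | origin~ 36.94 | Fx -0.43 Fy -0.11 Fz 0.61 w 19.5 ff 0.0
```

Call:
jog_arm([
  {"xyz":[0,0.01,0],"spin":0},
  {"xyz":[0,0.01,0],"spin":0},
  {"xyz":[0,0,0],"spin":0},
  {"xyz":[0,0,0],"spin":0},
  {"xyz":[0,0,0],"spin":0},
  {"xyz":[0,0,0],"spin":0},
  {"xyz":[0,0,0],"spin":0},
  {"xyz":[0,0,0],"spin":0},
  {"xyz":[0,0,0],"spin":0},
  {"xyz":[0,0,0],"spin":0},
])

```text
time: 21.85
tool_pos: [591.8, 193.6, 77.9]
tcp_rot: [3.142, -0.0, 1.696]
contact_force: [-2.7, -0.9, 2.6]
grip_width: 19.2
finger_force: 0.8
```

Run:
```python
from h import *
st();i=bot.capture("wrist");st();cv2.imwrite("pics/w8.png",cv2.resize(i[140:300,300:500],(800,640))[:600])
```

```text
t 21.85 tcp x 20.19 y 3.35 z 77.93 yaw 1.6958 | origin~ 38.58 | Fx -2.82 Fy -0.52 Fz 2.62 w 19.2 ff 0.8
t 21.90 tcp x 20.22 y 3.34 z 77.92 yaw 1.6958 | origin~ 38.57 | Fx -0.81 Fy -1.18 Fz 1.24 w 19.3 ff 0.8
```

View pics/w8.png

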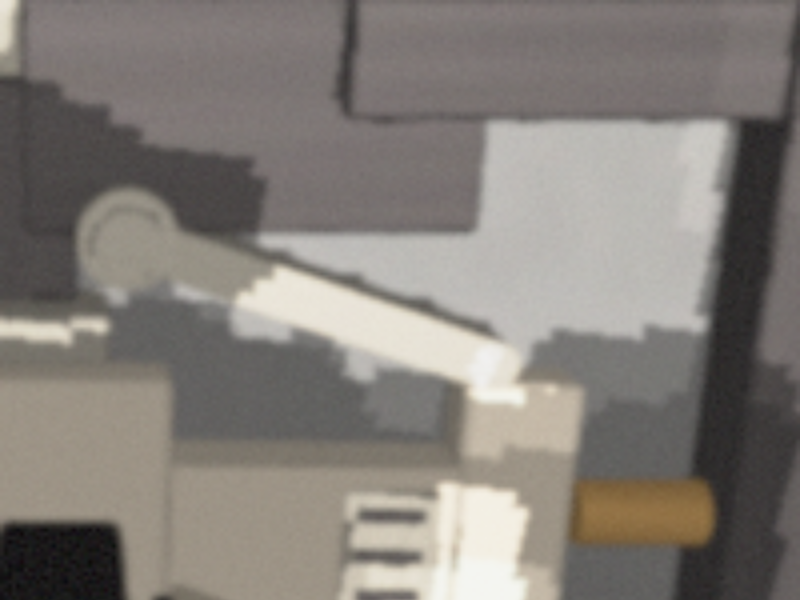

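The nose (u≈580) is just meeting the pin tip (575,512). The pawl nose (493,365) is still on the solid front, about 4 mm from the notch edge (462).

Call:
jog_arm([
  {"xyz":[0,0.01,0],"spin":0},
  {"xyz":[0,0.01,0],"spin":0},
  {"xyz":[0,0,0],"spin":0},
  {"xyz":[0,0,0],"spin":0},
  {"xyz":[0,0,0],"spin":0},
  {"xyz":[0,0,0],"spin":0},
  {"xyz":[0,0,0],"spin":0},
  {"xyz":[0,0,0],"spin":0},
  {"xyz":[0,0,0],"spin":0},
  {"xyz":[0,0,0],"spin":0},
])

```text
time: 23.15
tool_pos: [593.4, 193.8, 78.0]
tcp_rot: [3.141, -0.0, 1.696]
contact_force: [-1.0, -0.4, 0.3]
grip_width: 19.4
finger_force: 0.3
```

```bash
python3 -c "from h import *;st()"
```

```text
t 23.15 tcp x 21.88 y 3.36 z 77.95 yaw 1.6958 | origin~ 40.19 | Fx -1.07 Fy -0.24 Fz 0.35 w 19.4 ff 0.3
```

Call:
jog_arm([
  {"xyz":[0,0.01,0],"spin":0},
  {"xyz":[0,0.005,0],"spin":0},
  {"xyz":[0,0,0],"spin":0},
  {"xyz":[0,0,0],"spin":0},
  {"xyz":[0,0,0],"spin":0},
  {"xyz":[0,0,0],"spin":0},
  {"xyz":[0,0,0],"spin":0},
  {"xyz":[0,0,0],"spin":0},
  {"xyz":[0,0,0],"spin":0},
  {"xyz":[0,0,0],"spin":0},
])

```text
time: 24.4
tool_pos: [594.4, 193.9, 77.9]
tcp_rot: [-3.141, 0.0, 1.696]
contact_force: [-5.3, -3.2, 2.7]
grip_width: 19.3
finger_force: 2.4
```

```bash
python3 -c "from h import *;st()"
```

```text
t 24.40 tcp x 22.87 y 3.28 z 77.90 yaw 1.6959 | origin~ 41.21 | Fx -5.66 Fy -2.51 Fz 2.73 w 19.3 ff 2.4
```

Call:
jog_arm([
  {"xyz":[0,0.005,0],"spin":0},
  {"xyz":[0,0.005,0],"spin":0},
  {"xyz":[0,0,0],"spin":0},
  {"xyz":[0,0,0],"spin":0},
  {"xyz":[0,0,0],"spin":0},
  {"xyz":[0,0,0],"spin":0},
  {"xyz":[0,0,0],"spin":0},
  {"xyz":[0,0,0],"spin":0},
  {"xyz":[0,0,0],"spin":0},
  {"xyz":[0,0,0],"spin":0},
])

```text
time: 25.65
tool_pos: [595.0, 194.0, 77.9]
tcp_rot: [-3.141, 0.0, 1.696]
contact_force: [-4.9, -3.5, 4.1]
grip_width: 19.3
finger_force: 2.8
```

```bash
python3 -c "from h import *;st()"
```

```text
t 25.65 tcp x 23.46 y 3.30 z 77.92 yaw 1.6958 | origin~ 41.83 | Fx -5.34 Fy -2.81 Fz 4.14 w 19.3 ff 2.8
```

Call:
jog_arm([
  {"xyz":[0,0.005,0],"spin":0},
  {"xyz":[0,0.005,0],"spin":0},
  {"xyz":[0,0,0],"spin":0},
  {"xyz":[0,0,0],"spin":0},
  {"xyz":[0,0,0],"spin":0},
  {"xyz":[0,0,0],"spin":0},
  {"xyz":[0,0,0],"spin":0},
  {"xyz":[0,0,0],"spin":0},
  {"xyz":[0,0,0],"spin":0},
  {"xyz":[0,0,0],"spin":0},
])

```text
time: 26.9
tool_pos: [595.5, 194.1, 77.9]
tcp_rot: [-3.14, 0.0, 1.696]
contact_force: [-6.6, -2.6, 3.6]
grip_width: 19.3
finger_force: 3.3
```

Run:
```python
from h import *
st()
i=bot.capture("wrist");st();a=cv2.imread("pics/w8.png")
cv2.imwrite("pics/w9.png",cv2.resize(i[140:300,300:500],(800,640))[:600])
```

```text
t 26.90 tcp x 23.97 y 3.33 z 77.89 yaw 1.6959 | origin~ 42.29 | Fx -6.84 Fy -1.77 Fz 3.59 w 19.3 ff 3.3
t 26.95 tcp x 23.98 y 3.30 z 77.89 yaw 1.6958 | origin~ 42.17 | Fx -6.69 Fy -1.85 Fz 4.97 w 19.6 ff 3.3
```

```bash
cat >> h.py <<'E'
def pawl(i,W,z=50):
    "bearing (rad, slicer frame) of the pawl arm: best bar contrast over angles about the hinge"
    s=np.load("sl.npz");O,ex,ey=s["O"],s["ex"],s["ey"];g=cv2.cvtColor(i,cv2.COLOR_BGR2GRAY).astype(np.float32)
    H=np.array([26.,53.8]);r=np.linspace(14,42,30);best=[]
    for a in np.arange(-.75,0.05,.01):
        d=np.array([np.cos(a),np.sin(a)]);n=np.array([-d[1],d[0]]);v=[]
        for off in(-6,-5,-1.5,0,1.5,5,6):
            q=[proj(W,[*(O+(H+d*k+n*off)@np.array([ex,ey])),z]) for k in r]
            q=np.array(q,np.float32);m=cv2.remap(g,q[:,:1],q[:,1:],cv2.INTER_LINEAR).ravel();v.append(m)
        v=np.array(v);best.append((np.median(v[2:5].mean(0)-v[[0,1,5,6]].mean(0)),a))
    best.sort(reverse=True);return [(round(float(b),1),round(float(a),2)) for b,a in best[:3]]
E
python3 - <<'E'
from h import *
import pickle
W,p,y=pickle.load(open("w4.pkl","rb"));print("w4",pawl(cv2.imread("pics/w4full.png"),W))
i=bot.capture("wrist");print("now",pawl(i,cam("wrist")));st()
E
```

```text
w4 [(60.5, -0.49), (58.6, -0.48), (58.1, -0.5)]
now [(100.8, -0.4), (98.8, -0.41), (97.1, -0.39)]
t 27.00 tcp x 23.98 y 3.32 z 77.90 yaw 1.6959 | origin~ 42.24 | Fx -6.91 Fy -2.07 Fz 4.98 w 19.5 ff 3.3
```

Call:
jog_arm([
  {"xyz":[0,0.005,0],"spin":0},
  {"xyz":[0,0.005,0],"spin":0},
  {"xyz":[0,0,0],"spin":0},
  {"xyz":[0,0,0],"spin":0},
  {"xyz":[0,0,0],"spin":0},
  {"xyz":[0,0,0],"spin":0},
  {"xyz":[0,0,0],"spin":0},
  {"xyz":[0,0,0],"spin":0},
  {"xyz":[0,0,0],"spin":0},
  {"xyz":[0,0,0],"spin":0},
])

```text
time: 28.25
tool_pos: [596.2, 194.2, 77.9]
tcp_rot: [-3.14, 0.0, 1.696]
contact_force: [-8.3, -2.5, 4.6]
grip_width: 19.2
finger_force: 3.6
```

Run:
```python
from h import *
st();W=cam("wrist");i=bot.capture("wrist");print("now",pawl(i,W))
```

```text
t 28.25 tcp x 24.64 y 3.33 z 77.89 yaw 1.6959 | origin~ 43.02 | Fx -8.55 Fy -1.49 Fz 4.59 w 19.2 ff 3.6
now [(56.8, -0.46), (55.8, -0.47), (53.1, -0.48)]
```

Call:
jog_arm([
  {"xyz":[0,0.005,0],"spin":0},
  {"xyz":[0,0.005,0],"spin":0},
  {"xyz":[0,0,0],"spin":0},
  {"xyz":[0,0,0],"spin":0},
  {"xyz":[0,0,0],"spin":0},
  {"xyz":[0,0,0],"spin":0},
  {"xyz":[0,0,0],"spin":0},
  {"xyz":[0,0,0],"spin":0},
  {"xyz":[0,0,0],"spin":0},
  {"xyz":[0,0,0],"spin":0},
])

```text
time: 29.55
tool_pos: [596.4, 194.1, 77.9]
tcp_rot: [-3.138, 0.0, 1.696]
contact_force: [-10.0, -3.1, 6.3]
grip_width: 19.1
finger_force: 4.6
```

Run:
```python
from h import *
st();W=cam("wrist");i=bot.capture("wrist");cv2.imwrite("pics/w10.png",i);
for z in(45,50,55):print("now",z,pawl(i,W,z))
```

```text
t 29.55 tcp x 24.85 y 3.27 z 77.85 yaw 1.6959 | origin~ 43.29 | Fx -10.29 Fy -1.85 Fz 6.33 w 19.1 ff 4.6
now 45 [(50.7, -0.49), (50.4, -0.5), (49.2, -0.48)]
now 50 [(51.7, -0.46), (51.2, -0.47), (49.7, -0.48)]
now 55 [(50.4, -0.44), (49.5, -0.45), (49.3, -0.43)]
```

Call:
jog_arm([
  {"xyz":[0,-0.01,0],"spin":0},
  {"xyz":[0,-0.01,0],"spin":0},
  {"xyz":[0,-0.01,0],"spin":0},
  {"xyz":[0,-0.01,0],"spin":0},
  {"xyz":[0,-0.01,0],"spin":0},
  {"xyz":[0,0,0],"spin":0},
  {"xyz":[0,0,0],"spin":0},
  {"xyz":[0,0,0],"spin":0},
  {"xyz":[0,0,0],"spin":0},
  {"xyz":[0,0,0],"spin":0},
])

```text
time: 30.85
tool_pos: [593.8, 193.9, 77.9]
tcp_rot: [3.141, -0.0, 1.696]
contact_force: [-0.2, 0.0, -0.3]
grip_width: 18.9
finger_force: 0.0
```

Run:
```python
from h import *
st();W=cam("wrist");i=bot.capture("wrist");cv2.imwrite("pics/w11.png",i);print("now",pawl(i,W))
```

```text
t 30.85 tcp x 22.27 y 3.35 z 77.94 yaw 1.6958 | origin~ 40.82 | Fx -0.19 Fy 0.07 Fz -0.29 w 18.9 ff 0.0
now [(64.1, -0.47), (61.6, -0.48), (61.5, -0.46)]
```

Call:
jog_arm([
  {"xyz":[0,-0.01,0],"spin":0},
  {"xyz":[0,-0.01,0],"spin":0},
  {"xyz":[0,0,0],"spin":0},
  {"xyz":[0,0,0],"spin":0},
  {"xyz":[0,0,0],"spin":0},
  {"xyz":[0,0,0],"spin":0},
  {"xyz":[0,0,0],"spin":0},
  {"xyz":[0,0,0],"spin":0},
  {"xyz":[0,0,0],"spin":0},
  {"xyz":[0,0,0],"spin":0},
])

```text
time: 32.15
tool_pos: [592.2, 193.7, 77.9]
tcp_rot: [3.141, -0.0, 1.696]
contact_force: [-0.1, -0.6, 0.0]
grip_width: 19.3
finger_force: 0.0
```

```bash
python3 -c "from h import *;st()"
```

```text
t 32.15 tcp x 20.63 y 3.34 z 77.94 yaw 1.6958 | origin~ 39.00 | Fx -0.17 Fy -0.58 Fz 0.05 w 19.3 ff 0.0
```

Call:
jog_arm([
  {"xyz":[0,-0.01,0],"spin":0},
  {"xyz":[0,-0.005,0],"spin":0},
  {"xyz":[0,0,0],"spin":0},
  {"xyz":[0,0,0],"spin":0},
  {"xyz":[0,0,0],"spin":0},
  {"xyz":[0,0,0],"spin":0},
  {"xyz":[0,0,0],"spin":0},
  {"xyz":[0,0,0],"spin":0},
  {"xyz":[0,0,0],"spin":0},
  {"xyz":[0,0,0],"spin":0},
])

```text
time: 33.4
tool_pos: [591.1, 193.6, 78.0]
tcp_rot: [3.141, -0.0, 1.696]
contact_force: [2.9, 0.4, -1.2]
grip_width: 19.2
finger_force: 1.6
```

```bash
python3 -c "from h import *;st()"
```

```text
t 33.40 tcp x 19.56 y 3.36 z 77.96 yaw 1.6958 | origin~ 37.93 | Fx 2.88 Fy 0.04 Fz -1.19 w 19.2 ff 1.6
```

The cassette rests about 2 mm back from the deepest point and resists a 3 N tug, so the pawl holds it. I'll centre the jaws, open and lift clear.

Call:
jog_arm([
  {"xyz":[0,0.01,0],"spin":0},
  {"xyz":[0,0.01,0],"spin":0},
  {"xyz":[0,0,0],"spin":0},
  {"xyz":[0,0,0],"spin":0},
  {"xyz":[0,0,0],"spin":0},
  {"xyz":[0,0,0],"spin":0},
  {"xyz":[0,0,0],"spin":0},
  {"xyz":[0,0,0],"spin":0},
  {"xyz":[0,0,0],"spin":0},
  {"xyz":[0,0,0],"spin":0},
], gripper=55)

```text
time: 34.65
tool_pos: [592.6, 193.7, 77.9]
tcp_rot: [3.142, -0.0, 1.696]
contact_force: [0.1, 0.4, 0.6]
grip_width: 50.6
finger_force: 0.0
```

Call:
jog_arm([
  {"xyz":[0,0,-0.1],"spin":0},
  {"xyz":[0,0,-0.2],"spin":0},
  {"xyz":[0,0,-0.3],"spin":0},
  {"xyz":[0,0,-0.3],"spin":0},
  {"xyz":[0,0,-0.3],"spin":0},
  {"xyz":[0,0,-0.2],"spin":0},
  {"xyz":[0,0,0],"spin":0},
  {"xyz":[0,0,0],"spin":0},
  {"xyz":[0,0,0],"spin":0},
  {"xyz":[0,0,0],"spin":0},
])

```text
time: 35.9
tool_pos: [592.3, 193.7, 189.1]
tcp_rot: [-3.14, 0.0, 1.696]
contact_force: [0.1, -0.8, -1.1]
grip_width: 50.5
finger_force: 0.0
```

Run:
```python
from h import *
st();W=cam("wrist");i=bot.capture("wrist");cv2.imwrite("pics/w12.png",i);print("pawl",pawl(i,W))
# black grip top corner extents in the slicer frame (z=86)
s=np.load("sl.npz");g=cv2.cvtColor(i,cv2.COLOR_BGR2GRAY).astype(np.float32)
xs=np.arange(-5,50,.5);m=[]
for x in xs:
    q=np.array([proj(W,[*(s["O"]+x*s["ex"]+yy*s["ey"]),86]) for yy in(4,8,12)],np.float32)
    m.append(cv2.remap(g,q[:,:1],q[:,1:],cv2.INTER_LINEAR).mean())
m=np.array(m);d=xs[m<40];print("grip x",d.min(),d.max(),"-> origin",(d.min()+d.max())/2+20)
```

```text
t 35.90 tcp x 20.74 y 3.31 z 189.14 yaw 1.6958 | origin~ 23.47 | Fx -0.04 Fy -0.79 Fz -1.12 w 50.5 ff 0.0
pawl [(60.7, -0.5), (59.8, -0.51), (59.3, -0.48)]
grip x 15.0 28.0 -> origin 41.5
```

The pawl bearing is -0.50, against -0.49 when free, and the cassette stays at about +41.5 mm. That matches a latched cassette, so I'm handing in.

```bash
python3 -c "
from plant import bot
print(bot.close_job())"
```

```text
the job is handed in; nothing more can be done
None
```

The cassette is in the slot with the pawl latched and the gripper is clear; I handed the job in at about 36 s, with the highest push I read about 10 N (sampled between moves), but I viewed 12 pictures, over the limit of 10.

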